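# Open the air lock and set the bleed cap of the pressure curing pot

## Task

Get the pressure curing pot ready to run: press the black bar knob of the blue air regulator down against its spring, turn it clockwise while it is down from the red mark to the green mark, and let it pop up again so that it locks there. Then screw the knurled bleed cap on the pot's lid clockwise all the way down until it bottoms out, back it off a quarter turn, and finish with the gripper still holding the cap at that setting. Leave the other things on the bench where they stand.

Things in the scene. Friction and masses are not known exactly. Their poses are not given: they have to be found in the camera images.
- regulator: Blue metal block 92x92 mm, 46 mm high, fixed to the bench, with a round white gauge on its front (-x) face and the black lock knob on top. Origin: centre of its underside; z up. On its top beside the knob are a red mark (towards its own -x) and a green mark (60 degrees clockwise from the red one, seen from above).
- lock_knob: Black knob on the regulator: a round skirt 54 mm across and 8 mm thick with an upright grip bar on it, 44 mm long (along its own x), 14 mm wide (along its own y), 25 mm high with its top 32 mm above the origin. Origin: on the turning axis, centre of the skirt's underside, 60 mm above the bench when up; z up. A white line marks the -x end of the bar, the pointer. The skirt can be pushed on by fingertips either side of the bar.
- knob_grip (a point): Point in the middle of the knob's grip bar, on the turning axis, 20 mm above the knob's origin and 12 mm above the skirt's upper face.
- knob_press (a joint): How far the knob is pressed down, m: 0 up, 0.006 fully down (stop). Spring: 4 N when up, 8 N fully down. It turns only while pressed at least 4.5 mm; in between the marks it cannot come up.
- knob_turn (a joint): Angle of the knob, rad, growing clockwise seen from above: 0 at the red mark (start, locked), 1.05 at the green mark, hard stop at 1.10. Let go anywhere beyond 0.96 it pops up and is locked there. It turns lightly (0.02 N m).
- pressure_pot: Small round aluminium pressure pot, 134 mm across, 154 mm over its four lid clamps, grey lid 96 mm above the bench, fixed to the bench. Origin: centre of its underside; z up. On the lid, a black tick lies towards the pot's own -x and a green tick towards its own -y.
- bleed_cap: Round knurled steel cap, 36 mm across and 26 mm high, already started on the upright thread in the centre of the pot's lid. Origin: on the axis, centre of its underside, 108 mm above the bench when bottomed out; z up. Around it is a brass boss 42 mm across whose top is 104 mm above the bench. A red line on the cap's top points along its own -x: towards the black tick when bottomed out, towards the green tick a quarter turn back (or a whole turn away from these).
- cap_grip (a point): Point on the cap's axis 14 mm above its underside, to grip at.
- cap_turn (a joint): Angle of the cap, rad, seen from above: 0 bottomed out (hard stop), growing anticlockwise as it is unscrewed, up to 4.4. It starts between 2.0 and 3.3. The thread rises 4 mm a turn; turning it takes about 0.05 N m and it stays where it is left.
- jar_2: Bystander: screw jar with a blue lid, 51 mm across, 60 mm high; loose. Origin: centre of its underside.
- amber_bottle: Bystander: amber bottle with a black cap, 64 mm across, 151 mm high; loose. Origin: centre of its underside.
- stone_model: Bystander: beige stone cast of a jaw, 58x65x33 mm; loose. Origin: centre of its underside.
- tape_roll: Bystander: roll of tape lying flat, 104 mm across, 25 mm high; loose. Origin: centre of its underside.
- jar_0: Bystander: screw jar with a white lid, 55 mm across, 52 mm high; loose. Origin: centre of its underside.

How it is judged:
By the outcome, as a careful person would: the job done as asked, in the order asked, and still so for the second after the job is handed in, while the arm keeps its last pose, push and grip.
It also fails if it takes over 72 s, if anything falls off the work surface, if the arm or the gripper's body presses on something with over 40 N, if the wrist force passes 120 N, or if a joint passes its speed limit or range.

## Robot

A 6-joint arm with a two-finger parallel gripper is mounted at the origin on a cart in front of the work surface, level with it; the furniture and walls round the work are solid. World frame = base frame: x ahead of the robot, y to its left, z up, the work surface at z = 0. Lengths are in mm, angles in rad, forces in N, time in s.
With the tool pointing down it reaches from about 300 to 775 mm from the base axis. Payload 14.6 kg.
Tool frame: the origin (TCP) lies on the centre line of the jaws, within the pads' length; the fingertips stand 19 mm ahead of it and the grasp point (between the pads) is the TCP (bot.tip_reach is the distance from the TCP to the fingertips, in mm); y points along the fingers, x is the direction in which the jaws open and shut, and the axes are right-handed (so a half turn about y gives the same grasp; the last joint's range is limited). The gripper opens to 85 mm and grips with 20 to 120 N. Pads are 22 mm wide; open, the fingers measure 114 mm over their backs; the gripper's body (76 mm by 85 mm) begins 54 mm behind the grasp point. The pads swing forward as they close: fully open they stand 13 mm farther back than shut.
Start: joints at [1.189, 0.3, 1.521, -0, 1.321, -0.067], TCP at [170.292, 522.963, 250.281] pointing down, gripper open.
Joint ranges: [-3.03, 3.03], [-0.79, 2.21], [0.23, 2.52], [-1.04, 4.18], [0, 3.07], [-2.55, 2.55]. Speed limits (rad/s): [2.22, 2.22, 2.57, 3.14, 3.14, 3.14].

## Interface

Orientations are given as a unit quaternion [w, x, y, z].
In Python, from rig import bot gives the robot as it stands. Calls block until the motion is done:
- bot.move_to(position, orientation): joint-space move of the TCP to a pose.
- bot.servo_line(position, attitude=None, speed=150, until_force=None): straight line of the TCP; attitude=None keeps the orientation; speed is the mean speed in mm/s. With until_force (N) it stops when the force on the tool has changed by that much, and returns True; else False.
- bot.move_joints(angles): joint-space move.
- bot.move_gripper(opening, grip_force=None): finger opening in mm; grip_force is the grip in N (None keeps the last); returns when the fingers have stopped.
- bot.dwell(seconds).
- bot.ik(position, orientation): joint angles nearest the present ones, or None.
- bot.read_state(): the state.
- bot.read_camera(name): name is "scene" or "top" or "wrist"; returns a dict with "image" (400x640x3 uint8, blue, green, red), "depth" (400x640 float32, mm along the optical axis (not along the pixel's ray), 0 where there is no reading), "fovy" (degrees; the focal length in pixels is half the picture's height over the tangent of half this angle, whatever the lens; pixels are square), "cx", "cy" (the principal point, pixels), "k1" (the pictures are not rectified: a ray, as slopes to the right and down, at radius r is drawn at 1 + k1 r^2 times it, then the intrinsics apply), "eye" and "attitude" of the camera in the world; the wrist camera has in their place "mount" (4x4, takes a point from camera to tool coordinates, whose origin is the TCP and whose axes are the tool frame's). Camera axes: x right, y down, z forward; pixel columns grow to the right and rows downward; lengths in mm; the calibration is good to about 2 mm. A picture is of the moment at which its call begins: read the wrist's pose just before it.
A pose or a line that the arm cannot do raises bot.MotionError and nothing moves.
- bot.finish_job(): hands the job in, once; it reports no verdict.
The state is a dict: "clock": time; "joint_positions": joint angles; "qvel": joint speeds; "effort": joint torques, N m; "ee_pos": TCP position; "tool_rot": TCP orientation; "ft_force": force on the tool from outside, world axes, zero at the start; "moment": the same for the moment, N m; "grip_width": finger opening in mm.
Only numpy, scipy, OpenCV 4.12 (cv2) and the standard library are available. Lean on these libraries where they do the work, as an engineer would, in place of code of your own. Each camera call takes 0.05 s, during which the arm holds its last target.

## Working session

There is one attempt and no reset: what is moved stays moved. The work goes in short steps, each a Python script; the robot and the scene stay as the last script left them, time stands still between calls to the robot, and variables do not carry over. Pictures are saved under pics/ and viewed, and the job is handed in when it is done.

```bash
ls; mkdir -p pics; python3 - <<'E'
from rig import bot
import cv2
s=bot.read_state(); print(s)
for n in("scene","top","wrist"):
    c=bot.read_camera(n); cv2.imwrite(f"pics/a_{n}.png",c["image"]); print(n,{k:v for k,v in c.items() if k not in("image","depth")})
E
```

```text
pics
{'clock': 0.0, 'joint_positions': array([ 1.18944069e+00,  3.00471620e-01,  1.52158948e+00, -1.71268394e-05,
        1.32069601e+00, -6.66249868e-02]), 'qvel': array([ 0.00258856,  0.00024834, -0.00028853, -0.00124417,  0.00054146,
        0.0004573 ]), 'effort': array([ 2.62153735e-03, -5.43506384e+01, -3.61796594e+01,  2.59673038e-05,
        4.04199818e-03, -7.47432546e-05]), 'ee_pos': array([170.19788025, 522.77868671, 249.71746196]), 'tool_rot': array([-0.571955  ,  0.57240329,  0.41511925, -0.41581001]), 'ft_force': array([ 0.88984818, -0.22678618, -0.39778631]), 'moment': array([ 0.02309053, -0.00398058, -0.04234651]), 'grip_width': 85.24306139236957}
scene {'fovy': 45.279243038891494, 'cx': 324.11911789760245, 'cy': 198.98159502518965, 'k1': -0.04208487676955545, 'eye': array([133.83459407, 963.05480162, 873.80133778]), 'attitude': array([ 0.09775224, -0.21841649,  0.89631044, -0.373318  ])}
top {'fovy': 48.22900736736776, 'cx': 321.1975101593902, 'cy': 200.63331454921803, 'k1': -0.12181534628621815, 'eye': array([458.2749486 , 281.82951649, 940.27184635]), 'attitude': array([ 0.00924438, -0.70098595,  0.7127382 , -0.02318396])}
wrist {'fovy': 60.65139064073263, 'cx': 317.36041140142925, 'cy': 197.4069345094918, 'k1': 0.009825310833485803, 'mount': array([[ 9.99999190e-01, -8.08055989e-04, -9.83622294e-04,
        -2.67819056e-01],
       [ 6.68519677e-04, -3.24203773e-01,  9.45987033e-01,
        -1.23860619e+02],
       [-1.08330455e-03, -9.45986924e-01, -3.24202970e-01,
         8.31316995e+01],
       [ 0.00000000e+00,  0.00000000e+00,  0.00000000e+00,
         1.00000000e+00]])}
```

View pics/a_scene.png

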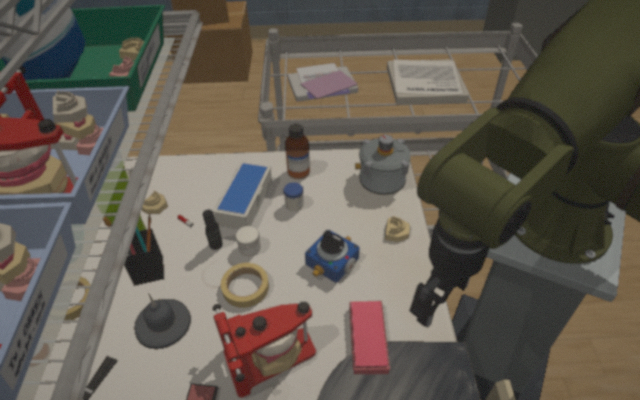

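View pics/a_top.png

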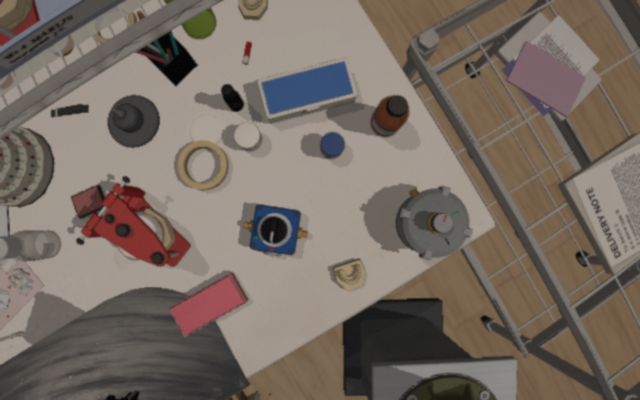

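View pics/a_wrist.png

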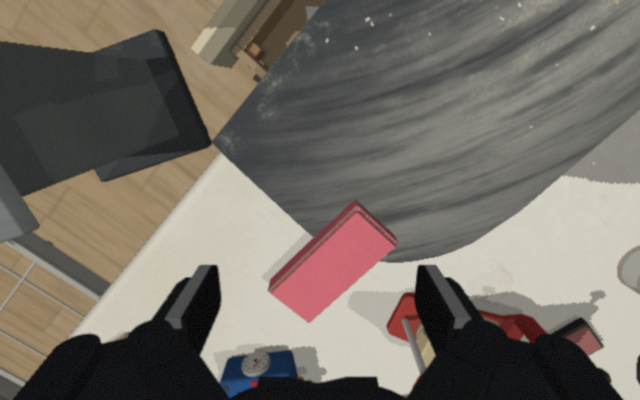

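The scene shows the regulator (332,255) and the pot (385,165). In the top view the regulator is at (274,230), with the knob's white line pointing down in the picture, and the pot at (434,222). Next I'll write the helpers and zoom in.

```bash
cat > h.py <<'E'
import numpy as np, cv2
from scipy.spatial.transform import Rotation as R
def rot(q): q=np.asarray(q); return R.from_quat([q[1],q[2],q[3],q[0]])
def quat(r): x=r.as_quat(); return np.array([x[3],x[0],x[1],x[2]])
def pose(c,st=None):
    if "mount" in c:
        T=np.eye(4);T[:3,:3]=rot(st["tool_rot"]).as_matrix();T[:3,3]=st["ee_pos"]; T=T@c["mount"]
        return T[:3,:3],T[:3,3]
    return rot(c["attitude"]).as_matrix(),np.array(c["eye"])
def K(c):
    f=200/np.tan(np.radians(c["fovy"]/2)); return f
def slopes(c,uv):
    f=K(c); d=(np.atleast_2d(uv).astype(float)-[c["cx"],c["cy"]])/f; s=d.copy()
    for _ in range(20): s=d/(1+c["k1"]*(s**2).sum(1,keepdims=True))
    return s
def rays(c,uv,st=None):
    M,e=pose(c,st); s=slopes(c,uv); return e,(np.c_[s,np.ones(len(s))])@M.T
def onplane(c,uv,z,st=None):
    e,d=rays(c,uv,st); return e+d*((z-e[2])/d[:,2])[:,None]
def depthpt(c,uv,st=None):
    e,d=rays(c,uv,st); uv=np.atleast_2d(uv).astype(int); return e+d*c["depth"][uv[:,1],uv[:,0]][:,None]
def project(c,P,st=None):
    M,e=pose(c,st); p=(np.atleast_2d(P)-e)@M; s=p[:,:2]/p[:,2:]; s=s*(1+c["k1"]*(s**2).sum(1,keepdims=True)); return s*K(c)+[c["cx"],c["cy"]]
def tri(obs):
    A=np.zeros((3,3));b=np.zeros(3)
    for e,d in obs:
        d=d/np.linalg.norm(d);Q=np.eye(3)-np.outer(d,d);A+=Q;b+=Q@e
    p=np.linalg.solve(A,b); return p,[np.linalg.norm(np.cross(p-e,d/np.linalg.norm(d))) for e,d in obs]
def down(phi):
    "tool y down, jaw axis (tool x) at world angle phi"
    x=np.array([np.cos(phi),np.sin(phi),0]);y=np.array([0,0,-1.]);return quat(R.from_matrix(np.c_[x,y,np.cross(x,y)]))
def jawang(q): x=rot(q).as_matrix()[:,0]; return np.arctan2(x[1],x[0])
E
python3 - <<'E'
from h import *; from rig import bot
c=bot.read_camera("top"); im=c["image"]
a=cv2.resize(im[190:270,235:315],(480,480),interpolation=cv2.INTER_CUBIC)
cv2.imwrite("pics/b_reg.png",a)
a=cv2.resize(im[170:270,385:485],(500,500),interpolation=cv2.INTER_CUBIC)
cv2.imwrite("pics/b_pot.png",a)
for n,uv in dict(reg=(274,230),pot=(434,222),cap=(440,223),tape=(202,165),bottle=(396,105),jar2=(332,145),jar0=(247,136),stone=(350,275)).items():
    print(n,depthpt(c,uv).round(1))
print(jawang(bot.read_state()["tool_rot"]))
E
```

```text
reg [[442.8 355.1  93. ]]
pot [[452.8  61.4 138.3]]
cap [[450.7  50.2 138.1]]
tape [[581.3 515.1  -1. ]]
bottle [[664.9 128.  152.8]]
jar2 [[608.4 240.9  63. ]]
jar0 [[631.2 410.8  52.5]]
stone [[346.5 206.8  21.4]]
1.2559994219446828
```

```bash
sleep 0
```

```text
(no output)
```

View pics/b_reg.png

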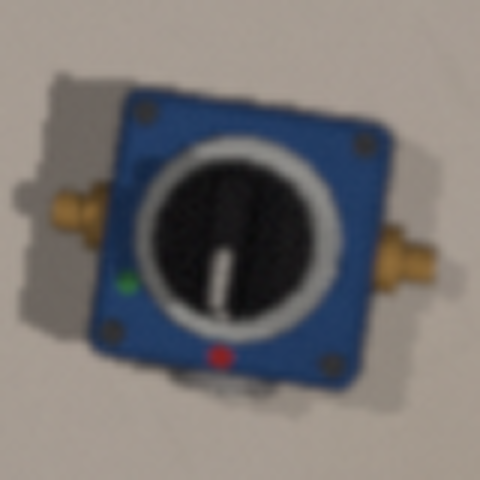

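View pics/b_pot.png

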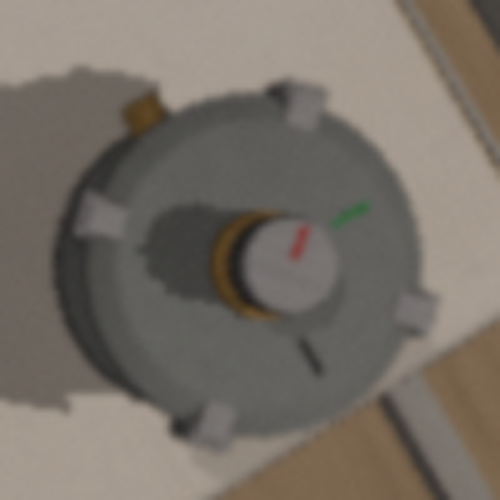

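The zoomed crops show the red mark at (271.7,249.5), the green mark at (256.2,237.2) and the knob pointer at the red mark. On the pot, the red cap line points up and to the right, just short of the green tick, and the black tick is below. I'll take rough positions now, then wrist-camera views.

```bash
python3 - <<'E'
from h import *; from rig import bot
c=bot.read_camera("top"); s=bot.read_camera("scene")
red=onplane(c,(271.7,249.5),46)[0];gr=onplane(c,(256.2,237.2),46)[0]
kn=onplane(c,(235+233/6,190+240/6),68)[0]
print(red,gr,kn)
for n,p in(("red",red),("green",gr)): print(n,np.degrees(np.arctan2(*(p-kn)[1::-1])))
bt=onplane(c,(385+350/5,170+215/5),96)[0]; bk=onplane(c,(385+312/5,170+358/5),96)[0]; cap=onplane(c,(385+291/5,170+267/5),136)[0]
rl=onplane(c,np.array([(385+306/5,170+228/5),(385+295/5,170+260/5)]),136)
print(cap,bk,bt)
for n,p in(("green",bt),("black",bk)): print(n,np.degrees(np.arctan2(*(p-cap)[1::-1])))
print("line",np.degrees(np.arctan2(*(rl[0]-rl[1])[1::-1])))
st=bot.read_state(); print("jaw",np.degrees(jawang(st["tool_rot"])))
j=st["joint_positions"]
for tgt in((kn[0],kn[1],220),(cap[0],cap[1],250)):
  for phi in range(-180,180,20):
    q=bot.ik(tgt,down(np.radians(phi))); print(phi,None if q is None else np.round(q,2))
E
```

```text
[403.16868051 364.29154599  46.        ] [428.16353599 394.94175679  46.        ] [442.39094261 357.5577312   68.        ]
red 170.2582333429405
green 110.8355482560367
[449.8664745   43.67730655 136.        ] [414.44077856  24.45288277  96.        ] [468.93367281   8.03225338  96.        ]
green -61.85684946831493
black -151.51269218553819
line -20.930070412990567
jaw 71.96415229771053
-180 [ 0.62  0.37  1.5  -0.    1.27 -2.53]
-160 None
-140 None
-120 None
-100 [ 0.62  0.37  1.5  -0.    1.27  2.36]
-80 [ 0.62  0.37  1.5  -0.    1.27  2.01]
-60 [0.62 0.37 1.5  0.   1.27 1.66]
-40 [ 0.62  0.37  1.5  -0.    1.27  1.31]
-20 [ 0.62  0.37  1.5  -0.    1.27  0.96]
0 [ 0.62  0.37  1.5  -0.    1.27  0.62]
20 [ 0.62  0.37  1.5  -0.    1.27  0.27]
40 [ 0.62  0.37  1.5  -0.    1.27 -0.08]
60 [ 0.62  0.37  1.5   0.    1.27 -0.43]
80 [ 0.62  0.37  1.5  -0.    1.27 -0.78]
100 [ 0.62  0.37  1.5  -0.    1.27 -1.13]
120 [ 0.62  0.37  1.5  -0.    1.27 -1.48]
140 [ 0.62  0.37  1.5  -0.    1.27 -1.83]
160 [ 0.62  0.37  1.5   0.    1.27 -2.18]
-180 None
-160 None
-140 [ 0.02  0.08  1.78 -0.    1.28  2.46]
-120 [ 0.02  0.08  1.78 -0.    1.28  2.11]
-100 [ 0.02  0.08  1.78 -0.    1.28  1.76]
-80 [ 0.02  0.08  1.78 -0.    1.28  1.41]
-60 [0.02 0.08 1.78 0.   1.28 1.06]
-40 [ 0.02  0.08  1.78 -0.    1.28  0.71]
-20 [ 0.02  0.08  1.78 -0.    1.28  0.36]
0 [ 0.02  0.08  1.78 -0.    1.28  0.02]
20 [ 0.02  0.08  1.78 -0.    1.28 -0.33]
40 [ 0.02  0.08  1.78 -0.    1.28 -0.68]
60 [ 0.02  0.08  1.78  0.    1.28 -1.03]
80 [ 0.02  0.08  1.78 -0.    1.28 -1.38]
100 [ 0.02  0.08  1.78 -0.    1.28 -1.73]
120 [ 0.02  0.08  1.78 -0.    1.28 -2.08]
140 [ 0.02  0.08  1.78 -0.    1.28 -2.43]
160 None
```

```bash
python3 - <<'E'
from h import *; from rig import bot
import pickle
out=[]
for i,(dx,dy) in enumerate([(-20,45),(-20,-45)]):
    bot.move_to([442.4+dx,357.6+dy,215],down(np.radians(80)))
    st=bot.read_state(); c=bot.read_camera("wrist"); out.append((st,c)); cv2.imwrite(f"pics/c{i}.png",c["image"]); print(st["clock"],st["ee_pos"],st["ft_force"])
pickle.dump(out,open("kv.pkl","wb"))
E
```

```text
1.3917 [421.69804838 403.26757029 215.19809968] [-0.35822338  0.40477588 -0.17486905]
1.8917 [422.11020277 312.78610396 215.64423736] [-0.08334953  0.79733564  1.05131693]
```

View pics/c0.png

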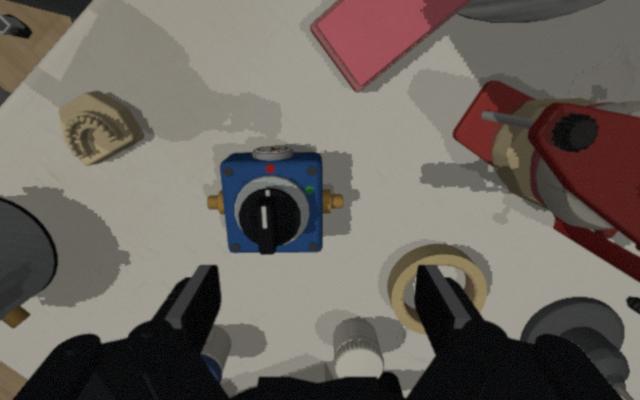

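View pics/c1.png

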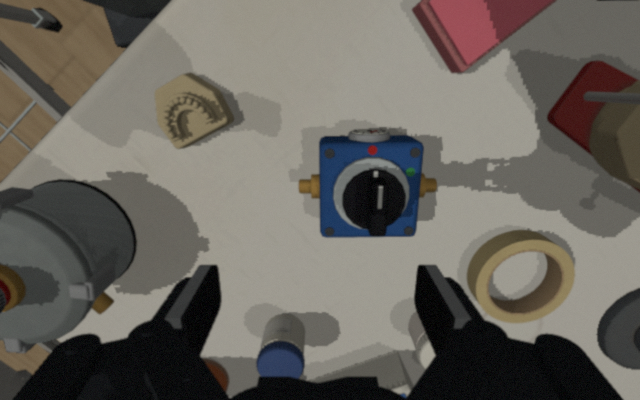

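The regulator is at (271,203) in view 0 and (371,188) in view 1. The knob and both marks are clear in both. I'll triangulate the marks and the knob's features.

```bash
cat > k.py <<'E'
from h import *; import pickle
V=pickle.load(open("kv.pkl","rb")); roi=[(215,145,330,260),(312,125,430,242)]
F={}
for (st,c),(x0,y0,x1,y1) in zip(V,roi):
    im=c["image"][y0:y1,x0:x1]; h=cv2.cvtColor(im,cv2.COLOR_BGR2HSV); o=np.array([x0,y0])
    def cen(m):
        n,l,s,ce=cv2.connectedComponentsWithStats(m.astype(np.uint8)); i=1+np.argmax(s[1:,4]); return ce[i]+o,s[i,4],l==i
    H,S,Vv=h[...,0].astype(int),h[...,1].astype(int),h[...,2].astype(int)
    r=cen((((H<8)|(H>172))&(S>120)&(Vv>60))); g=cen((H>45)&(H<80)&(S>80)&(Vv>50))
    blk=cen((Vv<45)&(S<150)|(Vv<30))
    # holes filled black blob
    b=blk[2].astype(np.uint8); cn=max(cv2.findContours(b,0,1)[0],key=cv2.contourArea)
    wm=np.zeros_like(b); cv2.drawContours(wm,[cn],-1,1,-1)
    w=cen((S<60)&(Vv>110)&(cv2.erode(wm,np.ones((3,3)))>0))
    big=cv2.resize(c["image"][y0:y1,x0:x1],None,fx=4,fy=4,interpolation=cv2.INTER_CUBIC); cv2.drawContours(big,[cn*4+2],-1,(0,255,255),1)
    ys,xs=np.nonzero(w[2]); 
    for k,v in dict(red=r,green=g,black=blk,white=w).items(): print(k,v[0].round(1),v[1]); F.setdefault(k,[]).append(rays(c,v[0]+0.0,st)); 
    F.setdefault("big",[]).append(big)
cv2.imwrite("pics/d.png",np.hstack([cv2.resize(b,(390,390)) for b in F.pop("big")]))
for k,v in F.items():
    print(k,tri([(e,d[0]) for e,d in v]))
E
python3 k.py
```

```text
red [269.6 168.1] 54
green [308.9 189.4] 54
black [269.7 218.6] 2734
white [263.9 217. ] 75
red [372.1 149.6] 58
green [409.9 171.5] 56
black [373.5 200.6] 2857
white [375.3 173.5] 15
red (array([404.16270032, 363.35944178,  47.39200157]), [np.float64(0.015546895978016126), np.float64(0.015546895978054899)])
green (array([429.33725799, 393.69691614,  47.26204335]), [np.float64(0.012190793122067129), np.float64(0.012190793122090877)])
black (array([444.0480691 , 356.90580385,  65.10594108]), [np.float64(0.03035808019991563), np.float64(0.03035808019984184)])
white (array([419.76336817, 359.1631496 ,  98.98425648]), [np.float64(8.913285650249508), np.float64(8.91328565024949)])
```

View pics/d.png

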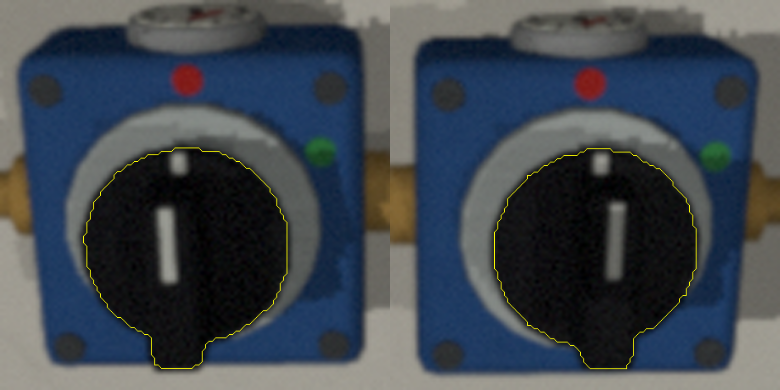

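```bash
cat >> k.py <<'E'
print('----')
E_=[];W=[];W2=[]
for (st,c),(x0,y0,x1,y1),cut in zip(V,roi,(0,0)):
    im=c["image"][y0:y1,x0:x1]; g=im.max(2); b=(g<45).astype(np.uint8)
    n,l,s,ce=cv2.connectedComponentsWithStats(b); b=(l==1+np.argmax(s[1:,4])).astype(np.uint8)
    cn=max(cv2.findContours(b,0,1)[0],key=cv2.contourArea)[:,0]
    wm=np.zeros_like(b); cv2.drawContours(wm,[cn.reshape(-1,1,2)],-1,1,-1)
    ymax=cn[:,1].max(); p=cn[cn[:,1]<ymax-12].astype(np.float32)
    el=cv2.fitEllipse(p); print(el)
    E_.append((lambda r:(r[0],r[1][0]))(rays(c,np.array(el[0])+[x0,y0],st)))
    m=((g>100)&(wm>0)).astype(np.uint8); n,l,s,ce=cv2.connectedComponentsWithStats(m)
    for i in range(1,n): print("comp",s[i],ce[i]+[x0,y0])
    i=max([i for i in range(1,n) if 5<s[i,0]], key=lambda i:s[i,3]); ys,xs=np.nonzero(l==i)
    t=ys.min();u=ys.max(); top=[xs[ys<=t+4].mean()+x0,ys[ys<=t+4].mean()+y0]; bot_=[xs[ys>=u-4].mean()+x0,ys[ys>=u-4].mean()+y0]; print(top,bot_)
    W.append((lambda r:(r[0],r[1][0]))(rays(c,top,st)));W2.append((lambda r:(r[0],r[1][0]))(rays(c,bot_,st)))
print("skirt",tri(E_)); a=tri(W);b=tri(W2);print("line",a,b,np.degrees(np.arctan2(*(a[0]-b[0])[1::-1])))
E
python3 k.py | sed '1,/----/d'
```

```text
((54.54710388183594, 71.97247314453125), (57.696739196777344, 60.00634002685547), 100.1582260131836)
comp [51 45  4  6 16] [267.1875 192.6875]
comp [47 62  5 21 83] [263.85542169 216.96385542]
[np.float64(263.5), np.float64(209.0)] [np.float64(264.5), np.float64(225.0)]
((61.655086517333984, 73.94969177246094), (58.81193542480469, 61.65443420410156), 70.05158996582031)
comp [62 46  4  6 19] [375.42105263 173.42105263]
comp [67 61  4 21 30] [379.86666667 194.73333333]
[np.float64(380.27272727272725), np.float64(187.54545454545456)] [np.float64(379.1666666666667), np.float64(204.0)]
skirt (array([442.33722891, 357.19311806,  65.63142484]), [np.float64(0.009366798164453878), np.float64(0.0093667981644854)])
line (array([424.26340634, 360.16936902,  93.28489911]), [np.float64(0.4006744539744173), np.float64(0.40067445397423984)]) (array([437.49544887, 357.85995727,  92.90796337]), [np.float64(0.486677047263362), np.float64(0.48667704726333516)]) 170.09978717339817
```

Two-view results: the knob axis is at (442.4, 357.2), the bar direction is 170.2° and the bar top is at z≈93 (nominal 92). Next I'll grip the bar lightly just above the skirt and press.

```bash
python3 - <<'E'
from h import *; from rig import bot
def p(t):
    s=bot.read_state(); print(t,round(s["clock"],2),s["ee_pos"].round(2),"F",s["ft_force"].round(1),"M",s["moment"].round(2),"w",round(s["grip_width"],1),"phi",round(float(np.degrees(jawang(s["tool_rot"]))),2),s["joint_positions"].round(3))
q=down(np.radians(80.2))
bot.move_to([442.4,357.2,150],q); bot.move_gripper(45,25); p("above")
bot.servo_line([442.4,357.2,92],q,speed=80); p("low")
bot.move_gripper(0,25); p("grip")
h=bot.servo_line([442.4,357.2,72],q,speed=12,until_force=18); p(h)
st=bot.read_state(); c=bot.read_camera("wrist"); cv2.imwrite("pics/e.png",c["image"])
E
```

```text
above 2.84 [442.51 357.11 150.48] F [ 0.1 -1.3  0.5] M [-0.01  0.01  0.01] w 45.0 phi 80.19 [ 0.615  0.44   1.574  0.     1.127 -0.785]
low 3.72 [442.59 357.34  92.39] F [-0.4 -0.1  0.5] M [0.01 0.07 0.  ] w 45.0 phi 80.2 [ 0.615  0.517  1.612 -0.     1.012 -0.785]
grip 4.09 [442.6  357.49  92.57] F [-0.4  1.4  3.3] M [ 0.27  0.01 -0.01] w 13.4 phi 80.2 [ 0.615  0.517  1.612  0.     1.012 -0.785]
True 4.86 [442.64 357.5   86.58] F [-2.9 -2.3  6.9] M [-0.31  0.41 -0.04] w 13.4 phi 80.2 [ 0.615  0.525  1.615  0.     1.    -0.785]
```

View pics/e.png

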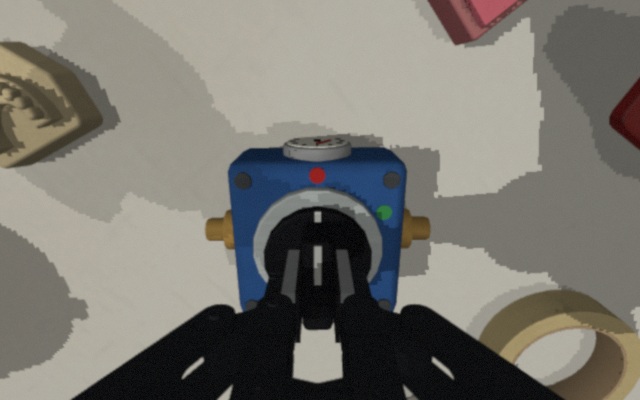

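The jaws hold the bar (13.4 mm), centred at px (317,260). The tool went down 6 mm, so the knob is near its stop. I'll press slightly more and turn joint 6 clockwise.

```bash
cat >> h.py <<'E'
def p(bot,t):
    s=bot.read_state(); print(t,round(s["clock"],2),s["ee_pos"].round(2),"F",s["ft_force"].round(1),"M",s["moment"].round(2),"w",round(s["grip_width"],1),"phi",round(float(np.degrees(jawang(s["tool_rot"]))),2),s["joint_positions"].round(3)); return s
E
python3 - <<'E'
from h import *; from rig import bot
x,y,z=bot.read_state()["ee_pos"]
print(bot.servo_line([442.5,357.4,83],down(np.radians(80.2)),speed=8,until_force=16)); s=p(bot,"pressed")
j=s["joint_positions"].copy(); j0=j[5]
for d in (0.3,0.6,0.9,1.06):
    j[5]=j0+d; bot.move_joints(j); p(bot,d)
c=bot.read_camera("wrist"); cv2.imwrite("pics/f.png",c["image"])
E
```

```text
True
pressed 5.18 [442.64 357.55  86.62] F [-1.9 -1.8  6.6] M [-0.26  0.37 -0.04] w 13.5 phi 80.21 [ 0.615  0.526  1.615  0.     1.    -0.785]
0.3 5.58 [442.63 357.6   86.78] F [-0.6  3.   6.4] M [ 0.4   0.19 -0.05] w 13.4 phi 62.99 [ 0.615  0.525  1.615  0.     1.001 -0.484]
0.6 5.97 [442.71 357.71  86.87] F [-1.1  3.6  6.9] M [ 0.53  0.18 -0.06] w 13.2 phi 45.8 [ 0.615  0.525  1.614  0.     1.001 -0.184]
0.9 6.36 [442.82 357.79  86.94] F [-0.4  3.1  6.9] M [0.56 0.08 0.06] w 12.9 phi 28.61 [0.615 0.525 1.614 0.    1.    0.116]
1.06 6.63 [442.88 357.83  86.97] F [0.4 3.2 6.4] M [ 0.62 -0.01 -0.02] w 13.4 phi 19.42 [0.615 0.525 1.614 0.    1.    0.276]
```

View pics/f.png

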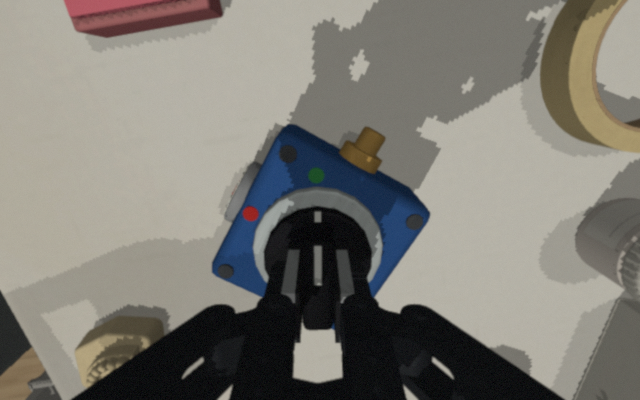

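The pointer line at (317,230) now points at the green mark (316,175). I'll release, let it pop up, lift and check.

```bash
python3 - <<'E'
from h import *; from rig import bot; import pickle
bot.move_gripper(45,25); bot.dwell(0.3); s=p(bot,"rel"); e=s["ee_pos"]; q=down(jawang(s["tool_rot"]))
bot.servo_line([e[0],e[1],150],q,speed=100)
out=[]
for i,(dx,dy) in enumerate([(30,-25),(-45,25)]):
    bot.move_to([442.4+dx,357.6+dy,200],down(np.radians(20)))
    st=p(bot,i); c=bot.read_camera("wrist"); cv2.imwrite(f"pics/g{i}.png",c["image"]); out.append((st,c))
pickle.dump(out,open("kv2.pkl","wb"))
cv2.imwrite("pics/g.png",np.hstack([cv2.resize(c["image"],(400,250)) for _,c in out]))
E
```

```text
rel 7.39 [442.62 357.53  86.58] F [ 0.7 -0.3 -0.1] M [-0.01 -0.01 -0.01] w 45.1 phi 19.48 [0.615 0.526 1.615 0.    1.    0.275]
0 8.53 [472.9  332.19 200.12] F [-0.5  0.2 -0.1] M [ 0.01 -0.03 -0.01] w 44.8 phi 19.93 [0.549 0.405 1.499 0.    1.237 0.201]
1 9.03 [396.16 383.16 199.1 ] F [ 0.1 -0.2  0.8] M [-0.04  0.01 -0.05] w 44.9 phi 20.13 [ 0.702  0.35   1.578 -0.     1.215  0.351]
```

View pics/g0.png

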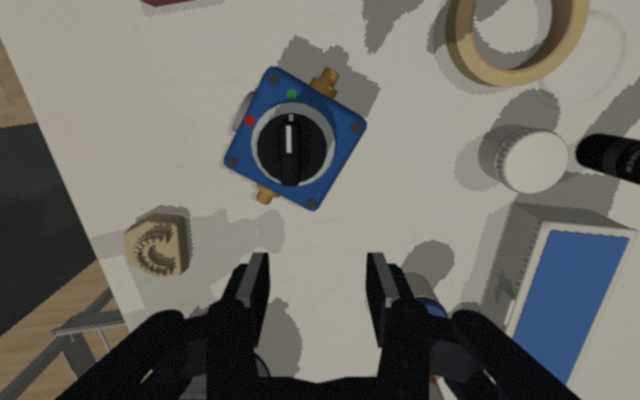

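View pics/g1.png

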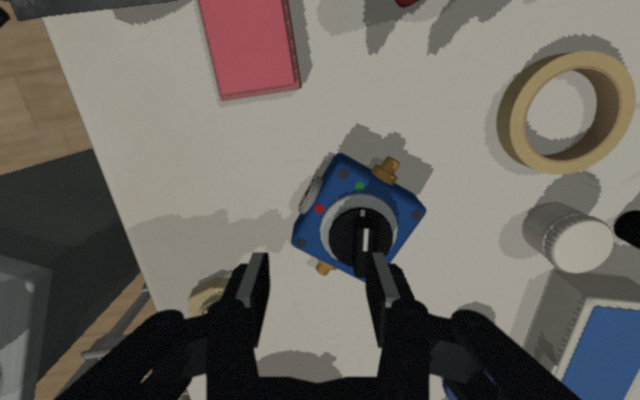

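Both views show the knob free. The white line at (289,138) and (365,239) points at the green mark. I'll triangulate the line for angle and height.

```bash
python3 - <<'E'
from h import *; import pickle
V=pickle.load(open("kv2.pkl","rb"))
L=[]
for (st,c),(x0,y0,x1,y1) in zip(V,[(278,120,302,160),(352,222,378,258)]):
    g=c["image"][y0:y1,x0:x1].max(2); n,l,s,ce=cv2.connectedComponentsWithStats((g>100).astype(np.uint8))
    for i in range(1,n): print(s[i])
    i=max([i for i in range(1,n) if s[i,0]>1 and s[i,1]>0 and s[i,0]+s[i,2]<x1-x0-1],key=lambda i:s[i,4]); ys,xs=np.nonzero(l==i); t,u=ys.min(),ys.max()
    P=[[xs[ys<=t+3].mean()+x0,t+y0-.5+.5],[xs[ys>=u-3].mean()+x0,u+y0]]; print(P)
    e,d=rays(c,P,st); L.append((e,d))
a=tri([(e,d[0]) for e,d in L]); b=tri([(e,d[1]) for e,d in L]); print(a,b,np.degrees(np.arctan2(*(a[0]-b[0])[1::-1])))
E
```

```text
[  8   6   5  27 124]
[[np.float64(288.0), np.float64(126.0)], [np.float64(288.5), np.int64(152)]]
[11  7  6 22 90]
[[np.float64(365.88235294117646), np.float64(229.0)], [np.float64(364.6), np.int64(250)]]
(array([436.18398299, 376.5596058 ,  94.03127317]), [np.float64(0.044379212183338235), np.float64(0.04437921218327934)]) (array([442.01580861, 360.09482027,  93.51534233]), [np.float64(0.0586347058122148), np.float64(0.05863470581226169)]) 109.50414109935907
```

The knob is up (line at z≈94, as before) and locked at 109.5°, a turn of 60.6°. Now the pot.

```bash
python3 - <<'E'
from h import *; from rig import bot; import pickle
out=[]
for i,(dx,dy) in enumerate([(-15,45),(-15,-45)]):
    bot.move_to([450+dx,44+dy,245],down(np.radians(100)))
    st=p(bot,i); c=bot.read_camera("wrist"); cv2.imwrite(f"pics/h{i}.png",c["image"]); out.append((st,c))
pickle.dump(out,open("pv.pkl","wb"))
E
```

```text
0 10.81 [435.1   89.06 244.89] F [ 0.2 -0.2 -0.5] M [ 0.   -0.05 -0.01] w 45.0 phi 99.95 [ 0.119  0.067  1.81   0.     1.265 -1.625]
1 11.31 [435.04  -1.39 244.97] F [0.6 0.5 0.4] M [ 0.05  0.   -0.02] w 45.0 phi 99.9 [-0.087  0.045  1.832  0.     1.264 -1.831]
```

View pics/h0.png

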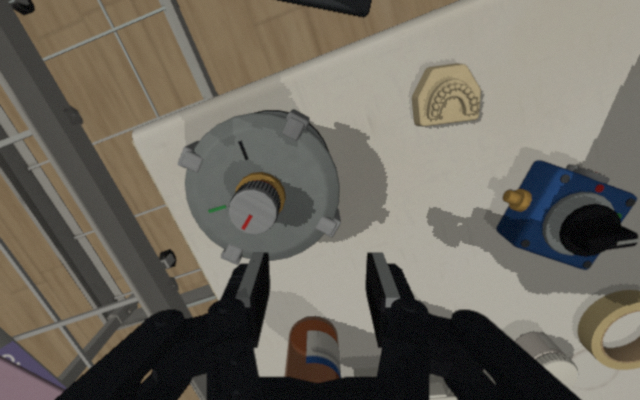

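View pics/h1.png

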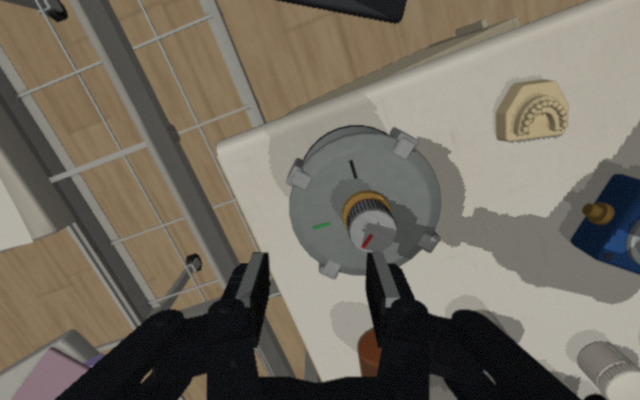

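```bash
python3 - <<'E'
from h import *; import pickle
V=pickle.load(open("pv.pkl","rb")); ims=[]
for (st,c),(x0,y0) in zip(V,[(200,135),(300,155)]):
    ims.append(cv2.resize(c["image"][y0:y0+100,x0:x0+100],(400,400),interpolation=cv2.INTER_CUBIC))
cv2.imwrite("pics/i.png",np.hstack(ims))
E
```

```text
(no output)
```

View pics/i.png

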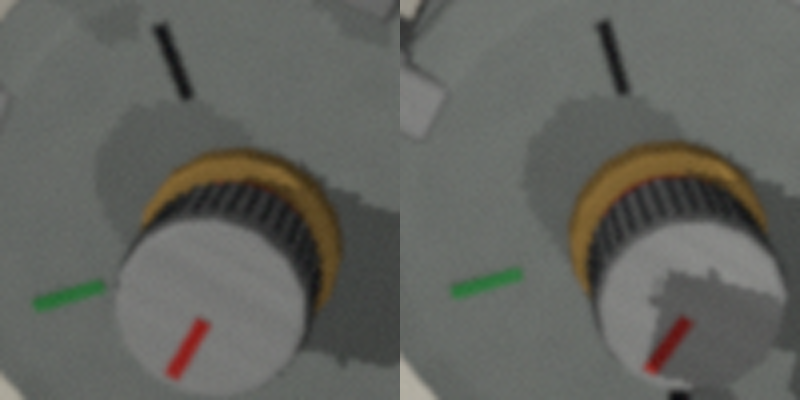

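```bash
python3 - <<'E'
from h import *; import pickle
V=pickle.load(open("pv.pkl","rb")); O=[(200,135),(300,155)]
F=dict(cap=[(210,306.5),(291.5,306.5)],g0=[(35,303),(52,292)],g1=[(105,287),(122,274)],b0=[(157,25),(203,22)],b1=[(188,97),(225,93)],r0=[(173,377),(252,372)],r1=[(206,322),(288,320)])
P={}
for k,v in F.items():
    ob=[]
    for (st,c),o,z in zip(V,O,v):
        e,d=rays(c,(np.array(z)+.5)/4-.5+o,st); ob.append((e,d[0]))
    P[k],r=tri(ob); print(k,P[k].round(1),np.round(r,2))
a=lambda u,v:np.degrees(np.arctan2(*(P[u]-P[v])[1::-1]))
print("green",a("g0","g1"),a("g0","cap"),a("g1","cap"),"black",a("b0","b1"),a("b0","cap"),a("b1","cap"),"red",a("r0","r1"),a("r0","cap"))
E
```

```text
cap [451.   42.6 135. ] [0.23 0.23]
g0 [4.73e+02 4.00e-01 9.57e+01] [0.24 0.24]
g1 [466.8  14.7  95.2] [0.02 0.02]
b0 [408.7  20.5  97.2] [0. 0.]
b1 [422.4  28.   96.8] [0.19 0.19]
r0 [464.8  37.7 137.2] [0.06 0.06]
r1 [453.6  42.3 135.9] [0.07 0.07]
green -66.34470692393354 -62.44064717447651 -60.540900982451724 black -151.27328496028343 -152.3948349695178 -152.9418608669346 red -22.301784361513906 -19.35211761305529
```

The cap axis is at (450.9, 42.9) with its top at z≈136. The red line is at about −21° and the black tick at −152°, so cap_turn is about 2.29 rad. I'll grip with the tips above the boss and screw along the helix, watching the moment.

```bash
python3 - <<'E'
from h import *; from rig import bot
X,Y=450.9,42.9
ph0=122.; q=down(np.radians(ph0))
bot.move_to([X,Y,190],q); bot.move_gripper(62,45); p(bot,"above")
bot.servo_line([X,Y,127],q,speed=70); p(bot,"low")
bot.move_gripper(0,45); s=p(bot,"grip")
c=bot.read_camera("wrist"); cv2.imwrite("pics/j.png",c["image"])
E
```

```text
above 12.06 [451.1   42.59 190.78] F [-0.6  0.4 -0.1] M [-0.03  0.01 -0.05] w 62.1 phi 121.91 [ 0.013  0.146  1.856 -0.     1.138 -2.115]
low 13.11 [451.15  42.92 127.39] F [ 0.1 -1.   0.1] M [ 0.03  0.01 -0.02] w 62.0 phi 122.0 [ 0.014  0.239  1.914 -0.     0.988 -2.115]
grip 13.46 [450.96  43.1  127.53] F [-3.3  2.1  5.9] M [ 0.36  0.48 -0.04] w 34.6 phi 122.0 [ 0.014  0.238  1.915  0.     0.988 -2.115]
```

View pics/j.png

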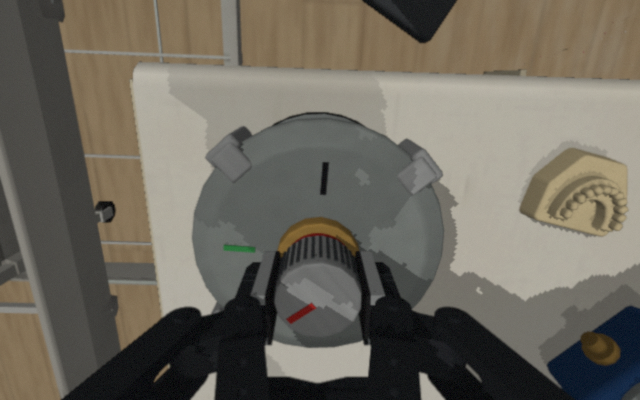

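The cap is gripped (34.6 mm) with the red line visible at (301,313). Screwing it down.

```bash
cat > turn.py <<'E'
from h import *
def go(bot,X,Y,z,ph): bot.move_joints(bot.ik([X,Y,z],down(np.radians(ph))))
E
python3 - <<'E'
from turn import *; from rig import bot
X,Y,ph0,z0=450.9,42.9,122.,127.1
for d in (30,60,90,112):
    go(bot,X,Y,z0-4*d/360,ph0-d); s=p(bot,d)
base=s["moment"][2]
while d<150:
    d+=3; go(bot,X,Y,z0-4*d/360,ph0-d); bot.dwell(0.1); ms=[bot.read_state()["moment"][2]]
    for _ in range(2): bot.dwell(.03); ms.append(bot.read_state()["moment"][2])
    m=np.median(ms); print(d,round(m,3))
    if abs(m-base)>0.3: break
p(bot,"end"); c=bot.read_camera("wrist"); cv2.imwrite("pics/k.png",c["image"])
E
```

```text
30 14.07 [450.9   43.23 127.2 ] F [-3.3  3.4  5.9] M [ 0.61  0.49 -0.02] w 35.0 phi 92.07 [ 1.400e-02  2.390e-01  1.915e+00  1.000e-03  9.880e-01 -1.593e+00]
60 14.64 [450.92  43.35 126.88] F [-2.5  5.   5.6] M [ 0.81  0.45 -0.02] w 34.5 phi 62.07 [ 1.500e-02  2.390e-01  1.915e+00  1.000e-03  9.870e-01 -1.069e+00]
90 15.21 [451.05  43.46 126.57] F [-2.2  6.5  4.3] M [ 1.1   0.33 -0.07] w 34.3 phi 32.07 [ 1.500e-02  2.400e-01  1.915e+00  1.000e-03  9.860e-01 -5.460e-01]
112 15.67 [451.12  43.5  126.33] F [-1.   6.4  4.5] M [ 1.1   0.2  -0.04] w 34.8 phi 10.06 [ 1.500e-02  2.400e-01  1.915e+00  1.000e-03  9.850e-01 -1.620e-01]
115 -0.055
118 -0.032
121 -0.025
124 -0.059
127 -0.06
130 -0.034
133 0.918
end 18.58 [451.17  43.5  126.1 ] F [0.1 7.6 4.3] M [1.13 0.11 0.92] w 34.6 phi -10.83 [1.500e-02 2.410e-01 1.915e+00 1.000e-03 9.850e-01 2.030e-01]
```

View pics/k.png

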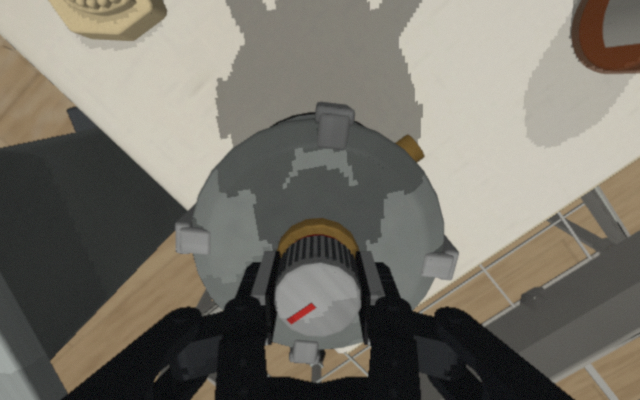

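The moment jumped to 0.92 N m at 131–133°, so the cap is bottomed. The red line at (301,313) hasn't moved relative to the jaws, so there was no slip. Backing off 90°.

```bash
python3 - <<'E'
from turn import *; from rig import bot; import pickle
X,Y,ph0,z0=450.9,42.9,122.,127.1
for d in (102,72,42): 
    go(bot,X,Y,z0-4*d/360,ph0-d); bot.dwell(.1); p(bot,d)
s=bot.read_state(); c=bot.read_camera("wrist"); cv2.imwrite("pics/l.png",c["image"]); t=bot.read_camera("top")
pickle.dump((s,c,t),open("fin.pkl","wb"))
a=cv2.resize(c["image"][150:350,200:450],(750,600),interpolation=cv2.INTER_CUBIC); cv2.imwrite("pics/l2.png",a)
cv2.imwrite("pics/l3.png",t["image"])
E
```

```text
102 19.32 [451.06  43.48 126.42] F [-1.2  7.3  4.7] M [ 1.1   0.32 -0.03] w 34.9 phi 20.09 [ 1.500e-02  2.400e-01  1.915e+00  1.000e-03  9.860e-01 -3.370e-01]
72 19.98 [450.96  43.41 126.75] F [-3.1  5.2  5.1] M [0.91 0.43 0.07] w 34.7 phi 50.09 [ 1.500e-02  2.390e-01  1.915e+00  1.000e-03  9.870e-01 -8.600e-01]
42 20.65 [450.92  43.27 127.08] F [-3.1  3.7  5.3] M [0.7  0.49 0.03] w 34.7 phi 80.09 [ 1.400e-02  2.390e-01  1.915e+00  1.000e-03  9.880e-01 -1.384e+00]
```

View pics/l2.png

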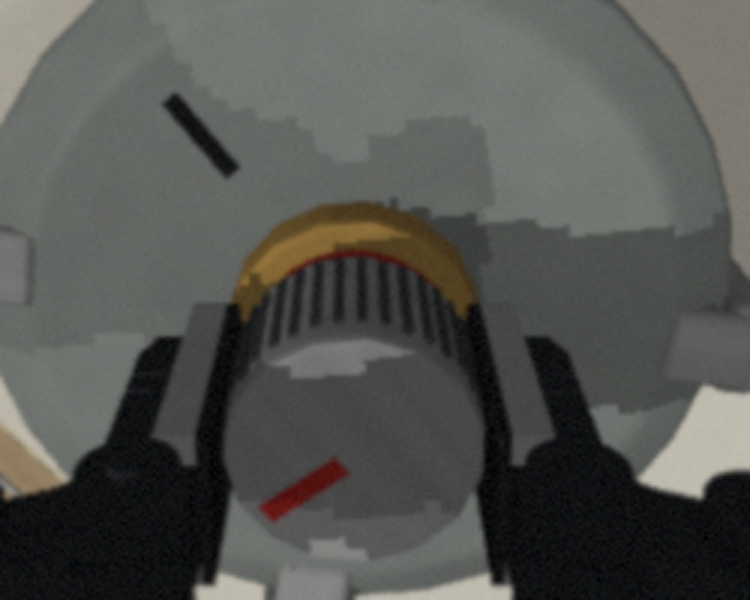

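View pics/l3.png

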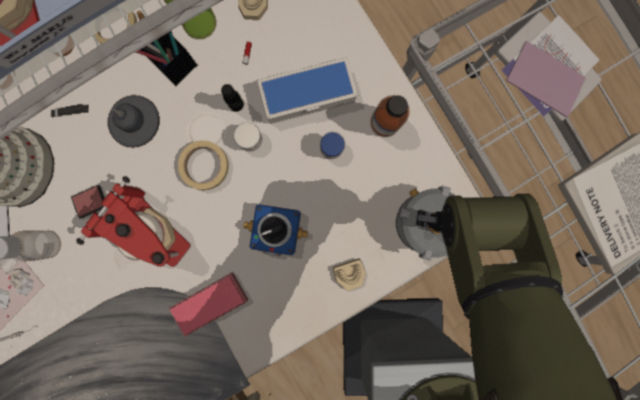

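The gripper still holds the cap. The red line runs (265,513)–(343,467) in the crop and the black tick (170,98)–(233,172). The bystanders look unmoved in the top view. I'll check the angle by casting onto the planes.

```bash
python3 - <<'E'
from h import *; import pickle
s,c,t=pickle.load(open("fin.pkl","rb"))
f=lambda z:(np.array(z)+.5)/3-.5+[200,150]
b=onplane(c,f([(170,98),(233,172)]),96,s)
im=c["image"][290:335,270:340]; h=cv2.cvtColor(im,cv2.COLOR_BGR2HSV); m=((h[...,0]<10)|(h[...,0]>170))&(h[...,1]>110)
n,l,st,ce=cv2.connectedComponentsWithStats(m.astype(np.uint8)); i=1+np.argmax(st[1:,4]); ys,xs=np.nonzero(l==i)
r=onplane(c,np.c_[xs+270,ys+290],135,s)[:,:2]; u=np.linalg.svd(r-r.mean(0))[2][0]; u*=np.sign(u@(r.mean(0)-[451,43.2]))
A=lambda d:np.degrees(np.arctan2(d[1],d[0]))
print(st[i,4],"red",A(u),A(r.mean(0)-[451,43.2]),"black",A((b[0]-b[1])),A(b[0][:2]-[451,43.2]),"tool phi",A(rot(s["tool_rot"]).as_matrix()[:,0]))
# same red fit in earlier grip & bottom is visual; bystander diffs
E
```

```text
203 red -63.317689449858506 -60.34223584996289 black -152.75893424679148 -152.17913387693199 tool phi 80.09388289319503
```

The red line is at about −62° and the black tick at −152.5°, so the cap is backed off about 90°. Handing in.

```bash
python3 - <<'E'
from h import *; from rig import bot
p(bot,"before"); bot.finish_job()
E
```

```text
before 20.75 [450.91  43.3  127.08] F [-3.6  3.5  5.9] M [0.7  0.54 0.03] w 34.7 phi 80.09 [ 1.500e-02  2.390e-01  1.915e+00  1.000e-03  9.880e-01 -1.384e+00]
the job is handed in; nothing more can be done
```

The curing pot is set up as asked and the job is handed in at about 20.8 s of robot time; no verdict was reported.

- **Knob:** I pressed it about 6 mm, turned it clockwise and released it. Two views afterwards put the pointer at 109.5°, which is 60.6° from its start and on the green mark. The knob is back at its original height, so it popped up.
- **Cap:** I screwed it down about 131° until the moment about the tool axis jumped from roughly 0 to 0.92 N m, with no slip visible in the jaws. I then backed it off a quarter turn. The last picture gave the red line at −60° to −63° and the black tick at −152° to −153°. The back-off is therefore 90° to within about 2°; the two ways of measuring the red line differ by 3°.
- **Finish:** The gripper still holds the cap at 34.7 mm opening, with small steady forces on the tool.
- **Bystanders:** They look unmoved in the last top view, judged by eye rather than measured.

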